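# Clear the soldering stand and uncap the spirit lamp

### The job

The little metal spirit lamp has to be made ready for refilling, but a four-legged soldering stand is standing over it. First lift the stand up and off and set it down upright on the grey stone slab; then lift the loose brass cap off the lamp and set it, mouth down, into the round recess of the wooden block. Set both down rather than dropping them, let the lamp stay upright where it is, and leave the tools lying around alone.

Things in the scene. Friction and masses are not known exactly. Their poses are not given: they have to be found in the camera images.
- stand: Loose dark steel soldering stand, 0.35 kg: open square top frame 98 x 98 mm, 6 mm thick, upper face 106 mm above the feet, one middle bar along x; four round legs 8 mm thick at x, y = +-45 mm. Starts over the lamp, turned up to 30 deg, frame 12 mm above the cap: raise it over 90 mm before moving sideways. Origin: midway between the feet, at foot level; x along the handle, z up.
- stand_grip (a point): Centre of the stand's wooden handle: a level rod 12 mm thick, 76 mm long, along the stand's x, on a thin steel post at each end; its axis is 145 mm above the feet, 39 mm above the frame. Grip it from above, fingers closing along the stand's y. Axes as the stand's.
- lamp: Spirit lamp, round squat aluminium body 68 mm in diameter and 48 mm high, loose, about 0.30 kg, standing on the table. A dark burner tube 18 mm in diameter rises 18 mm above its flat shoulder (top at 66 mm), hidden under the cap at first. Origin: centre of its underside, z up.
- cap: Loose brass cap of the lamp: plain cylinder 30 mm in outer diameter, 40 mm high, closed on top, open below (inner diameter 24 mm, 35 mm deep), 50 g. It sits loosely over the burner tube, rim on the lamp's shoulder 48 mm above the table, top at 88 mm, and lifts straight off. Origin: centre of its open lower rim, z up towards the closed top.
- slab: Grey stone slab, fixed on the table, 180 mm (its x) x 200 mm (its y), 22 mm thick; to the robot's left or right. Origin: centre of its underside, z up; its top is 22 mm above.
- holder: Cap holder, a plain wooden block fixed on the table, 90 mm (its x) x 80 mm (its y), 24 mm high, with one shallow round recess in the middle of its top; across from the slab. Origin: centre of its underside, z up.
- holder_hole0 (a point): Centre of the mouth of the holder's recess, level with the block's top, 24 mm above the table. The recess is 42 mm in diameter and 8 mm deep (floor 16 mm above the table). Axes as the holder's.
- whetstone: Bystander: pale whetstone 50 x 150 x 20 mm lying on the table beyond the lamp. Origin: centre of its underside.
- bench_block: Bystander: square steel bench block 70 x 70 x 30 mm on the table beyond the lamp. Origin: centre of its underside.
- pliers: Bystander: pliers about 130 mm long and 14 mm high with red grips lying between robot and lamp. Origin: their pivot, at table level; jaws towards their x.
Things that resemble listed ones, but are neither listed nor needed, are in the scene too. Of the things that look like the stand, take the one that is farthest to the robot's right at the start.

How it is judged:
By the outcome, as a careful person would: the job done as asked, in the order asked, and still so for the second after the job is handed in, with the robot touching nothing.
It also fails if it takes over 58 s, if anything falls off the work surface, if the arm or the gripper's body presses on something with over 40 N, if the wrist force passes 120 N, or if a joint passes its speed limit or range.

### The arm

A 6-joint arm with a two-finger parallel gripper is mounted at the origin on the work surface. World frame = base frame: x ahead of the robot, y to its left, z up, the work surface at z = 0. Lengths are in m, angles in rad, forces in N, time in s.
With the tool pointing down it reaches from about 0.275 to 0.825 m from the base axis. Payload 4.9 kg.
Tool frame: the origin (TCP) lies on the centre line of the jaws, within the pads' length; the fingertips stand 11 mm ahead of it and the grasp point (between the pads) lies 8 mm behind it; x points along the fingers, y is the direction in which the jaws open and shut, and the axes are right-handed (so a half turn about x gives the same grasp; the last joint's range is limited). The gripper opens to 85 mm and grips with 20 to 120 N. Pads are 22 mm wide; open, the fingers measure 114 mm over their backs; the gripper's body (76 mm by 85 mm) begins 54 mm behind the grasp point. The pads swing forward as they close: fully open they stand 13 mm farther back than shut.
Start: joints at [1.098, 0.326, -0.193, 1.052, 0, 1.437], TCP at [0.183, 0.519, 0.242] pointing down, gripper open.
Joint ranges: [-2.65, 2.65], [-0.97, 1.79], [-1.3, 1.35], [-1.93, 2.1], [-1.47, 1.37], [-3.14, 3.14]. Speed limits (rad/s): [2.57, 2.57, 3.14, 3.14, 3.14, 3.14].

### API

Orientations are given as a unit quaternion [w, x, y, z].
In Python, from rig import r gives the robot as it stands.
- The arm moves only by the tool step_arm, never from a script. Its argument "plan" is a list of rows, each a list of 3 entries, a list of its own where there are three numbers: the shift along the tool's x, y, z in m, then the turn about the tool's x in degrees, then the gripper command: -1 is fully open, 1 is shut, values between are in proportion. A call has 1 to 20 rows; each row shifts and turns the commanded pose from where the row before left it, along the tool's axes as they then stand; what a row does not reach is not made up. A row lasts 1/10 s, in which the tool goes at most 50 mm and 8.59 degrees, less where a joint would pass 70% of its speed; a pose out of reach is approached as far as the arm can. A call with a gripper value outside its range is refused whole. The fingers move at their own pace and stop on an object; "squeeze" is the grip in N (left out, the last holds). Time passes only in rows, so rows that do not move let the fingers close. It gives the time, the measured TCP pose, the force and the opening at its end, in the units of the state.
- r.get_state(): the state, without advancing time (a new reading comes with each control period).
- r.camera(name): name is "scene" or "top" or "wrist"; returns the picture (384x512x3 uint8, red, green, blue); there is no depth.
- r.camera_info(name): a dict with "camera_matrix" (3x3 intrinsics, pixels), "R" (3x3) and "t" (3): a world point X has camera coordinates R X + t. Camera axes: x right, y down, z forward; pixel columns grow to the right and rows downward; lengths in m; the calibration is good to about 2 mm. A picture is of the moment at which its call begins: read the wrist's pose just before it. camera_info takes no time and is no camera call; for the wrist camera it gives the pose at the moment of the call.
- r.finish_job(): hands the job in, once; it reports no verdict.
Trained networks look in the newest picture that a camera, given by its name, has taken for a name from the list of things; names that differ only in an ending like _2 or _b are one class to them, and where a whole thing is asked for, a point or a joint stands for the part that bears it (a point fixed in the world has none). Each returns a list of dicts, best first, with "p" (0 to 1); they miss things now and then, are a little off and sometimes report something else, mostly with a low value. They report only what shows in the picture. A call takes as long as a camera call. They do not tell look-alikes from the thing itself.
- r.find_in(camera, name): "box" ([centre column, centre row, width, height] in pixels, round what is visible of it).
- r.trace(camera, name): "region" (384x512 bool, what is visible of it) and "box" ([centre column, centre row, width, height] in pixels, round what is visible of it).
The state is a dict: "time": time; "joint_positions": joint angles; "joint_vel": joint speeds; "joint_efforts": joint torques, N m; "tcp_pos": TCP position; "ee_rot": TCP orientation; "ft_force": force on the tool from outside, world axes, zero at the start; "ft_torque": the same for the moment, N m; "grip_width": finger opening in m.
Only numpy, scipy, OpenCV 4.12 (cv2) and the standard library are available. Lean on these libraries where they do the work, as an engineer would, in place of code of your own. Each camera call takes 0.05 s, during which the arm holds its last target. There are 200 camera calls.

## Working session

There is one attempt and no reset: what is moved stays moved. The work goes in short steps, Python scripts to look and compute and a tool call to move; the robot and the scene stay as the last step left them, time stands still between calls to the robot, and variables do not carry over. Pictures are saved under pics/ and viewed, about 8 in all and at most 12, crops included, and the job is handed in when it is done.

Besides the shell and the picture viewer there is one more tool, called as a command line: name --argument value ..., lists and objects as JSON in quotes. step_arm: Moves the arm, as the interface text tells. Its arguments: {"type":"object","properties":{"plan":{"type":"array","items":{"type":"array"}},"squeeze":{"type":"number"}},"required":["plan"]}

```bash
mkdir -p pics; ls
cat > h.py <<'E'
import numpy as np, cv2
from rig import r
def ray(cam,u,v,z):
    c=r.camera_info(cam);K=np.array(c["camera_matrix"]);R=np.array(c["R"]);t=np.array(c["t"])
    d=R.T@np.linalg.inv(K)@np.array([u,v,1.]);o=-R.T@t
    return o+d*(z-o[2])/d[2]
def proj(cam,P):
    c=r.camera_info(cam);q=np.array(c["camera_matrix"])@(np.array(c["R"])@np.array(P,float)+np.array(c["t"]))
    return q[:2]/q[2]
def save(im,n): cv2.imwrite(n,im[:,:,::-1])
E
python3 - <<'E'
from h import *
s=r.get_state();print(s)
for c in("scene","top"):
    im=r.camera(c);save(im,f"pics/{c}0.png")
    i=r.camera_info(c);R=np.array(i["R"]);print(c,-R.T@np.array(i["t"]),R[2])
    for n in("stand","stand_grip","lamp","cap","slab","holder","holder_hole0","whetstone","bench_block","pliers"):
        print(c,n,[(np.round(d["box"]).tolist(),round(d["p"],2)) for d in r.find_in(c,n)][:4])
E
```

```text
pics
{'time': 0.0, 'joint_positions': array([ 1.09779571e+00,  3.26983403e-01, -1.93633436e-01,  1.05201339e+00,
        1.39995123e-05,  1.43657739e+00]), 'joint_vel': array([-0.00031039,  0.00147265, -0.0003974 , -0.00126658,  0.00020271,
        0.00151329]), 'joint_efforts': array([ 5.01370687e-05, -4.43389320e+01,  2.62445033e+01,  1.54599734e-02,
       -2.27090777e-04,  1.89085995e-06]), 'tcp_pos': array([0.18250673, 0.51820359, 0.24146151]), 'ee_rot': array([ 0.69678755,  0.11858814,  0.69718469, -0.11982263]), 'ft_force': array([-0.14097127,  0.57593848, -0.59264194]), 'ft_torque': array([ 0.05437394, -0.03389517,  0.01494282]), 'grip_width': 0.08521625775815188}
scene [ 1.18946086 -0.23836174  1.13745441] [-0.50440998  0.20477247 -0.83883181]
scene stand [([243.0, 213.0, 53.0, 59.0], 0.76), ([262.0, 136.0, 46.0, 48.0], 0.74)]
scene stand_grip [([243.0, 216.0, 55.0, 61.0], 0.96), ([397.0, 222.0, 55.0, 59.0], 0.83), ([263.0, 141.0, 44.0, 63.0], 0.72), ([246.0, 225.0, 24.0, 22.0], 0.56)]
scene lamp [([247.0, 222.0, 19.0, 24.0], 0.55)]
scene cap [([247.0, 216.0, 11.0, 15.0], 0.
[... 501 characters left out ...]
p stand [([261.0, 183.0, 49.0, 55.0], 0.82), ([114.0, 114.0, 70.0, 63.0], 0.62), ([201.0, 271.0, 58.0, 60.0], 0.61), ([361.0, 226.0, 95.0, 86.0], 0.56)]
top stand_grip [([199.0, 274.0, 56.0, 63.0], 0.81), ([260.0, 181.0, 54.0, 54.0], 0.71), ([113.0, 113.0, 66.0, 66.0], 0.7)]
top lamp [([260.0, 187.0, 26.0, 30.0], 0.73)]
top cap [([259.0, 186.0, 4.0, 14.0], 0.43)]
top slab [([363.0, 228.0, 94.0, 84.0], 0.66)]
top holder [([149.0, 207.0, 39.0, 40.0], 0.92)]
top holder_hole0 [([149.0, 208.0, 40.0, 40.0], 0.87)]
top whetstone [([223.0, 122.0, 64.0, 28.0], 0.86)]
top bench_block [([318.0, 109.0, 35.0, 32.0], 0.78)]
top pliers [([267.0, 264.0, 28.0, 47.0], 0.9), ([261.0, 181.0, 49.0, 58.0], 0.49)]
```

```bash
python3 -c "
import cv2,numpy as np
a=cv2.imread('pics/scene0.png');b=cv2.imread('pics/top0.png')
cv2.imwrite('pics/both0.png',cv2.resize(np.vstack([a,b]),(800,1200))[:1200]) ; cv2.imwrite('pics/t0b.png',cv2.resize(b,(800,600)))"
```

```text
(no output)
```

View pics/scene0.png

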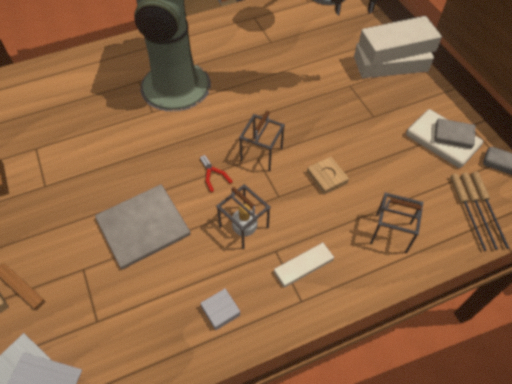

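View pics/t0b.png

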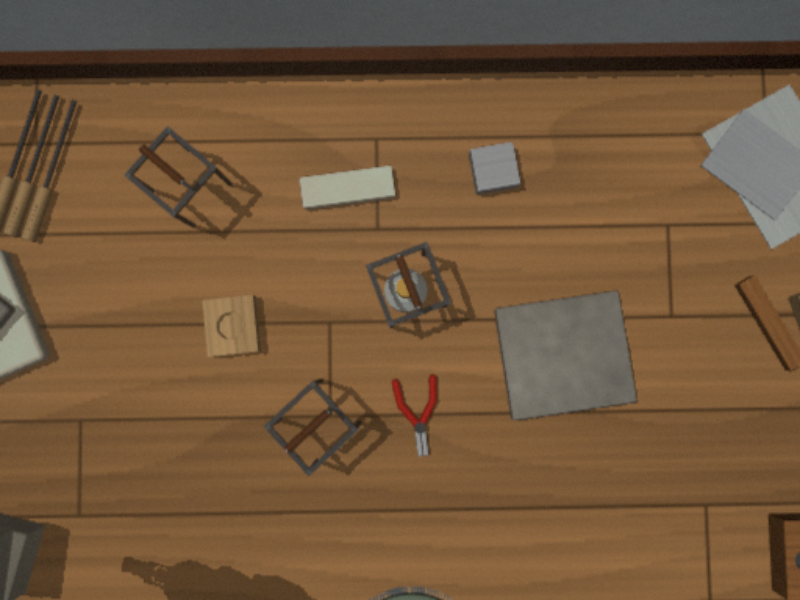

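The scene shows three stands: scene pixels (243,213), (262,136) and (397,222), which are top pixels (261,183), (201,271) and (114,114). In the top view, image right is the robot's right, so the right-most stand is (261,183), over the lamp. The slab is at (363,228), the holder at (149,207) and the pliers at (267,264). Next I'll check the choice in a close crop.

Run:
```python
from h import *
a=cv2.imread('pics/scene0.png')[175:250,205:285];b=cv2.imread('pics/top0.png')[145:220,220:300]
cv2.imwrite('pics/crop1.png',np.hstack([cv2.resize(x,(400,375),interpolation=cv2.INTER_CUBIC) for x in(a,b)]))
print("stand top",ray("top",261,183,.1),"lamp",ray("top",260,187,.04),"slab",ray("top",363,228,.022),"holder",ray("top",149,208,.02))
print(ray("top",402*.64,258*.64,.145),ray("top",418*.64,304*.64,.145))
for n,z in(("slab",.022),("holder",.024)):
    d=r.trace("top",n)
    m=d[0]["region"].astype(np.uint8);ys,xs=np.nonzero(m)
    c=max(cv2.findContours(m,0,1)[0],key=cv2.contourArea)
    q=cv2.boxPoints(cv2.minAreaRect(c));P=np.array([ray("top",u,v,z) for u,v in q])
    print(n,d[0]["p"],P.mean(0),np.linalg.norm(np.diff(P,axis=0),axis=1),np.degrees(np.arctan2(*(P[1]-P[0])[[1,0]])))
```

```text
stand top [ 0.58291263 -0.00411302  0.1       ] lamp [ 0.57837498 -0.00221565  0.04      ] slab [ 0.47391408 -0.25567632  0.022     ] holder [0.53207388 0.27396899 0.02      ]
[0.61902056 0.0040301  0.145     ] [ 0.55304724 -0.01758638  0.145     ]
slab 0.65 [ 0.47865676 -0.25250278  0.022     ] [0.20578605 0.18457123 0.20354915] -81.46214095413043
holder 0.87 [0.53276022 0.27596904 0.024     ] [0.08548863 0.09046965 0.08502985] -85.4480918112695
```

View pics/crop1.png

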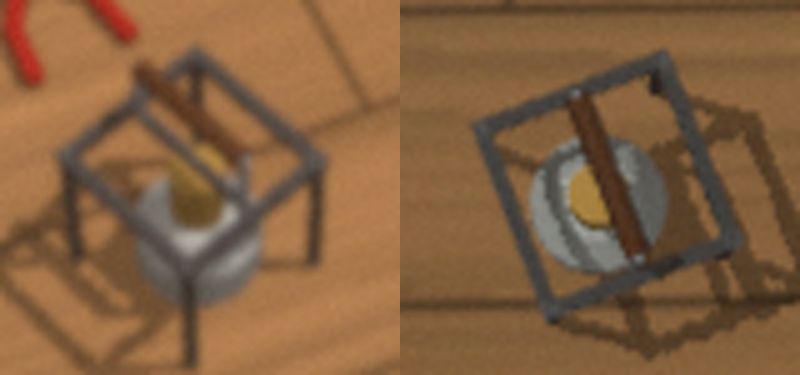

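The crop confirms it: the chosen stand is over the lamp, with the cap (595,200 in the crop) showing under its handle. In the right half of the crop the handle runs from (575,92) to (640,260), and the frame corners are at (480,127), (662,58), (738,240) and (552,312).

```bash
cat >> h.py <<'E'
from scipy.spatial.transform import Rotation as Rot
def tool():
    s=r.get_state();return s,Rot.from_quat(np.array(s["ee_rot"])[[1,2,3,0]]).as_matrix()
def plan(target,ywdir):
    """turn about tool x (deg) so tool y is along angle ywdir (mod 180), then shift in turned tool axes"""
    s,M=tool();cur=np.degrees(np.arctan2(M[1,1],M[0,1]))
    dy=(ywdir-cur+90)%180-90; turn=-dy   # tool x down
    M2=M@Rot.from_euler('x',turn,degrees=True).as_matrix()
    sh=M2.T@(np.array(target)-s["tcp_pos"])
    print("tool y at",round(cur,2),"toolx",M[:,0].round(4),"turn",round(turn,2),"shift mm",(sh*1e3).round(1),"t",s["time"],"pos",s["tcp_pos"].round(4),"F",s["ft_force"].round(2),"w",round(s["grip_width"],4),"q",s["joint_positions"].round(2))
E
python3 - <<'E'
from h import *
f=lambda u,v:((u-400)/5+220-.4,v/5+145-.4)
A=ray("top",*f(575,92),.145);B=ray("top",*f(640,260),.145);print(A,B,(A+B)/2,np.linalg.norm(A-B))
C=np.array([ray("top",*f(*p),.106) for p in((480,127),(662,58),(738,240),(552,312))]);print(C.mean(0),np.linalg.norm(np.roll(C,1,0)-C,axis=1))
d=(C[0]+C[1]-C[2]-C[3]);a1=np.degrees(np.arctan2(d[1],d[0]));d=A-B;a2=np.degrees(np.arctan2(d[1],d[0]));print(a1,a2)
plan([*((A+B)/2)[:2],.25],(a1+a2)/2+90)
E
```

```text
[0.62386147 0.00991618 0.145     ] [ 0.54851921 -0.01768331  0.145     ] [ 0.58619034 -0.00388357  0.145     ] 0.08023832780171444
[ 0.58609974 -0.00457168  0.106     ] [0.09169776 0.09005173 0.091316   0.0917881 ]
20.93390190080818 20.118868706964832
tool y at 70.59 toolx [ 0.  0. -1.] turn -39.94 shift mm [  -7.7 -630.9  194.5] t 1.2 pos [0.1828 0.5188 0.2423] F [-0.2   0.59 -0.18] w 0.0855 q [ 1.1   0.33 -0.19  1.05 -0.    1.44]
```

step_arm --plan '[[[0,0,0],-8,-1],[[0,0,0],-8,-1],[[0,0,0],-8,-1],[[0,0,0],-8,-1],[[0,0,0],-8,-1],[[-0.005,-0.042,0.013],0,-1],[[-0.003,-0.042,0.013],0,-1],[[0,-0.042,0.013],0,-1],[[0,-0.042,0.013],0,-1],[[0,-0.042,0.013],0,-1],[[0,-0.042,0.013],0,-1],[[0,-0.042,0.013],0,-1],[[0,-0.042,0.013],0,-1],[[0,-0.042,0.013],0,-1],[[0,-0.042,0.013],0,-1],[[0,-0.042,0.013],0,-1],[[0,-0.042,0.013],0,-1],[[0,-0.042,0.013],0,-1],[[0,-0.042,0.013],0,-1],[[0,-0.042,0.013],0,-1]]'

```text
time: 3.2
tcp_pos: [0.5878, -0.0041, 0.2504]
ee_rot: [0.696, -0.126, 0.696, 0.126]
ft_force: [1.5, 0.9, 0.9]
grip_width: 0.0857
```

step_arm --plan '[[[0,0,0],0,-1],[[0,0,0],0,-1]]'

```text
time: 3.4
tcp_pos: [0.5868, -0.0032, 0.2497]
ee_rot: [0.695, -0.125, 0.696, 0.126]
ft_force: [-0.7, 0.4, -0.4]
grip_width: 0.0852
```

Run:
```python
from h import *
plan([.5862,-.0042,.25],110.5)
i=r.camera_info("wrist");im=r.camera("wrist");save(im,"pics/w1.png")
for z,n in((.145,"stand_grip"),(.106,"stand")):
    for d in r.find_in("wrist",n)[:2]: print(n,d["p"],np.round(d["box"]),ray("wrist",*d["box"][:2],z))
print(proj("wrist",[.5862,-.0042,.145]))
```

```text
tool y at 110.48 toolx [-1.2e-03  5.0e-04 -1.0e+00] turn -0.02 shift mm [-0.3 -0.7 -1. ] t 3.4 pos [ 0.5868 -0.0032  0.2497] F [-0.71  0.41 -0.38] w 0.0852 q [-0.13  0.39 -0.08  1.1   0.   -0.49]
stand_grip 0.79 [447.  46. 130.  92.] [0.43180173 0.09424719 0.145     ]
stand_grip 0.58 [255. 176. 107. 110.] [ 0.57433373 -0.00376976  0.145     ]
stand 0.93 [253. 175. 109. 116.] [ 0.58264773 -0.00191388  0.106     ]
stand 0.93 [445.  49. 130.  94.] [0.4197934  0.11389109 0.106     ]
[249.21375316 188.44341206]
```

View pics/w1.png

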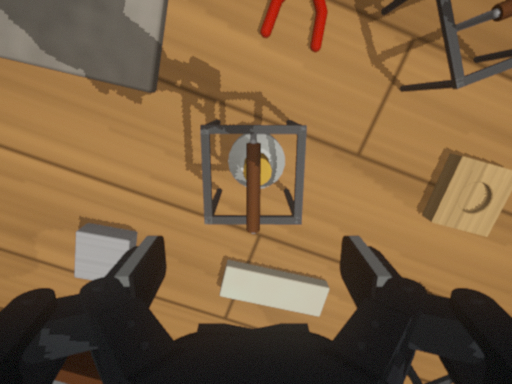

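The wrist view shows the handle vertical from (253,142) to (253,232), aligned with the jaws. The lamp is at (257,160), the holder at (478,197) and the slab at top left.

Run:
```python
from h import *
im=cv2.imread("pics/w1.png").astype(int)
b=im[...,0];R=im[...,2]
m=((R<140)&(R-b>35)&(R>50));m[:, :235]=0;m[:,270:]=0;m[:140]=0;m[236:]=0
ys,xs=np.nonzero(m);print(xs.size)
for y in range(145,235,10):
    k=xs[ys==y]; print(y,k.min() if k.size else 0,k.max() if k.size else 0,end=' | ')
A=ray("wrist",253,142,.145);B=ray("wrist",253,232,.145);print(A,B,(A+B)/2,np.linalg.norm(A-B),np.degrees(np.arctan2(*(A-B)[[1,0]])))
plan([*((A+B)/2)[:2],.137],110.5)
```

```text
1395
145 248 259 | 155 248 264 | 165 244 260 | 175 245 259 | 185 244 269 | 195 246 260 | 205 246 259 | 215 235 269 | 225 235 259 | [ 0.54859424 -0.01495616  0.145     ] [0.622408   0.01284649 0.145     ] [ 0.58550112 -0.00105484  0.145     ] 0.07887622621675776 -159.36064383263368
tool y at 110.66 toolx [-7.e-04  3.e-04 -1.e+00] turn 0.16 shift mm [113.3   0.4  -0.3] t 3.55 pos [ 0.5861 -0.0014  0.2503] F [-0.49 -0.04  1.  ] w 0.0855 q [-0.13  0.39 -0.08  1.1   0.   -0.49]
```

step_arm --plan '[[[0.02,0,0],0,-1],[[0.02,0,0],0,-1],[[0.02,0,0],0,-1],[[0.02,0,0],0,-1],[[0.02,0,0],0,-1],[[0.012,0,0],0,-1],[[0,0,0],0,-1],[[0,0,0],0,0],[[0,0,0],0,0.3],[[0,0,0],0,0.5],[[0,0,0],0,0.6],[[0,0,0],0,0.7],[[0,0,0],0,0.8],[[0,0,0],0,1],[[0,0,0],0,1],[[0,0,0],0,1]]' --squeeze 45

```text
time: 5.15
tcp_pos: [0.5872, -0.0027, 0.1387]
ee_rot: [0.696, -0.127, 0.695, 0.126]
ft_force: [-0.3, -1.3, 4.1]
grip_width: 0.0105
```

step_arm --plan '[[[0,0,0],0,1],[[-0.005,0,0],0,1],[[-0.01,0,0],0,1],[[-0.005,0,0],0,1],[[0,0,0],0,1]]'

```text
time: 5.65
tcp_pos: [0.5874, -0.0024, 0.1591]
ee_rot: [0.696, -0.126, 0.695, 0.126]
ft_force: [0.3, 0.1, -3.5]
grip_width: 0.0103
```

Run:
```python
from h import *
plan([.586,-.002,.26],110.5)
a=r.camera("scene");save(cv2.resize(np.ascontiguousarray(a[140:260,180:320]),(700,600)),"pics/s2.png")
```

```text
tool y at 110.6 toolx [ 0.0012  0.     -1.    ] turn 0.1 shift mm [-100.9    0.8   -1. ] t 5.65 pos [ 0.5874 -0.0024  0.1591] F [ 0.27  0.09 -3.53] w 0.0103 q [-0.13  0.46 -0.22  0.9   0.   -0.49]
```

View pics/s2.png

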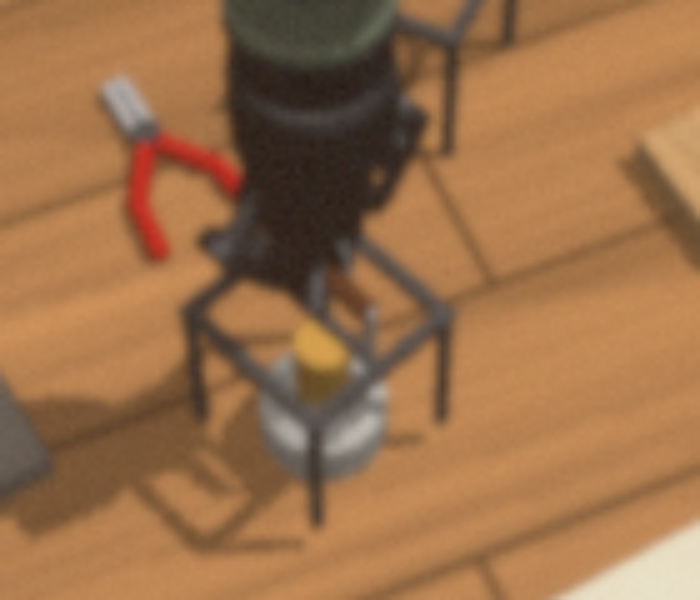

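The stand hangs free and level: −3.5 N matches 0.35 kg. The cap and lamp are still in place.

step_arm --plan '[[[-0.015,0,0],0,1],[[-0.015,0,0],0,1],[[-0.015,0,0],0,1],[[-0.015,0,0],0,1],[[-0.015,0,0],0,1],[[-0.015,0,0],0,1],[[-0.015,0,0],0,1],[[0,0,0],0,1]]'

```text
time: 6.5
tcp_pos: [0.5879, -0.0025, 0.265]
ee_rot: [0.697, -0.127, 0.695, 0.126]
ft_force: [0.1, 0.8, -3.8]
grip_width: 0.0107
```

step_arm --plan '[[[0,-0.007,-0.007],0,1],[[0,-0.014,-0.0136],0,1],[[0,-0.014,-0.0136],0,1],[[0,-0.014,-0.0136],0,1],[[0,-0.014,-0.0136],0,1],[[0,-0.014,-0.0136],0,1],[[0,-0.014,-0.0136],0,1],[[0,-0.014,-0.0136],0,1],[[0,-0.014,-0.0136],0,1],[[0,-0.014,-0.0136],0,1],[[0,-0.014,-0.0136],0,1],[[0,-0.014,-0.0136],0,1],[[0,-0.014,-0.0136],0,1],[[0,-0.014,-0.0136],0,1],[[0,-0.014,-0.0136],0,1],[[0,-0.007,-0.007],0,1],[[0,0,0],0,1],[[0,0,0],0,1]]'

```text
time: 8.3
tcp_pos: [0.4691, -0.2704, 0.2627]
ee_rot: [0.696, -0.126, 0.696, 0.127]
ft_force: [0.2, 0.2, -3.9]
grip_width: 0.0103
```

Run:
```python
from h import *
plan([.478,-.252,.162],110.5)
```

```text
tool y at 110.57 toolx [-6.0e-04  1.3e-03 -1.0e+00] turn 0.07 shift mm [100.7  14.   14.8] t 8.3 pos [ 0.4691 -0.2704  0.2627] F [ 0.22  0.19 -3.86] w 0.0103 q [-0.66  0.3  -0.18  1.1   0.   -1.02]
```

step_arm --plan '[[[0.01,0.007,0.007],0,1],[[0.015,0.007,0.008],0,1],[[0.015,0,0],0,1],[[0.015,0,0],0,1],[[0.015,0,0],0,1],[[0.01,0,0],0,1],[[0.007,0,0],0,1],[[0.005,0,0],0,1],[[0,0,0],0,1]]'

```text
time: 9.2
tcp_pos: [0.4784, -0.2521, 0.1708]
ee_rot: [0.696, -0.126, 0.696, 0.127]
ft_force: [0.5, -0.4, -4.2]
grip_width: 0.01
```

step_arm --plan '[[[0.002,0,0],0,1],[[0.002,0,0],0,1],[[0,0,0],0,1]]'

```text
time: 9.5
tcp_pos: [0.4785, -0.2526, 0.1674]
ee_rot: [0.696, -0.126, 0.696, 0.126]
ft_force: [-0.1, 0.7, -4.4]
grip_width: 0.0101
```

step_arm --plan '[[[0.002,0,0],0,1],[[0,0,0],0,1]]'

```text
time: 9.7
tcp_pos: [0.4784, -0.2525, 0.1652]
ee_rot: [0.696, -0.126, 0.696, 0.126]
ft_force: [-0.6, 0.9, -4.0]
grip_width: 0.0103
```

step_arm --plan '[[[0.0015,0,0],0,1],[[0.001,0,0],0,1],[[0,0,0],0,1]]'

```text
time: 10.0
tcp_pos: [0.4784, -0.2525, 0.1626]
ee_rot: [0.696, -0.126, 0.696, 0.126]
ft_force: [0.4, 0.2, -4.5]
grip_width: 0.0104
```

step_arm --plan '[[[0.001,0,0],0,1],[[0,0,0],0,1]]'

```text
time: 10.2
tcp_pos: [0.4785, -0.2525, 0.1617]
ee_rot: [0.696, -0.126, 0.696, 0.126]
ft_force: [-0.4, -0.1, -4.0]
grip_width: 0.0104
```

step_arm --plan '[[[0.001,0,0],0,1],[[0,0,0],0,1]]'

```text
time: 10.4
tcp_pos: [0.4786, -0.2525, 0.1608]
ee_rot: [0.696, -0.126, 0.696, 0.126]
ft_force: [-0.2, -0.2, -2.6]
grip_width: 0.0103
```

Contact is starting: the load dropped from 4.0 to 2.6 N.

step_arm --plan '[[[0.001,0,0],0,1],[[0,0,0],0,1]]'

```text
time: 10.6
tcp_pos: [0.4787, -0.2525, 0.1607]
ee_rot: [0.696, -0.127, 0.695, 0.126]
ft_force: [-0.8, 2.8, 5.1]
grip_width: 0.0104
```

step_arm --plan '[[[0,0,0],0,0.7],[[0,0,0],0,0.5],[[0,0,0],0,0.3],[[0,0,0],0,0],[[0,0,0],0,0],[[0,0,0],0,0]]'

```text
time: 11.2
tcp_pos: [0.4785, -0.2526, 0.1597]
ee_rot: [0.696, -0.126, 0.696, 0.126]
ft_force: [0.9, 0.2, 0.1]
grip_width: 0.0425
```

step_arm --plan '[[[-0.01,0,0],0,0],[[-0.02,0,0],0,0],[[-0.02,0,0],0,0],[[-0.02,0,0],0,0],[[-0.02,0,0],0,0],[[-0.01,0,0],0,-0.5],[[0,0,0],0,-0.5]]'

```text
time: 11.9
tcp_pos: [0.4793, -0.2531, 0.2616]
ee_rot: [0.697, -0.127, 0.695, 0.126]
ft_force: [0.1, 0.5, -0.2]
grip_width: 0.064
```

Run:
```python
from h import *
plan([.478,-.252,.162],110.5)
a=r.camera("scene");t=r.camera("top");save(a,"pics/s3.png");save(t,"pics/t3.png")
f=lambda x:cv2.resize(np.ascontiguousarray(x),(400,500),interpolation=cv2.INTER_CUBIC)
save(np.hstack([f(a[150:275,170:270]) if 0 else f(a[140:290,100:280]),f(t[140:290,225:405])]),"pics/c3.png")
for c in("top","scene"):
  for n,z in(("lamp",.0),("cap",.088)):
    for d in r.trace(c,n)[:2]:
      ys,xs=np.nonzero(d["region"]);print(c,n,round(d["p"],2),np.round(d["box"],1),ray(c,xs.mean(),ys.mean(),.03 if n=="lamp" else .08).round(4))
```

```text
tool y at 110.59 toolx [ 0.0028 -0.002  -1.    ] turn 0.09 shift mm [99.6  1.8 -1. ] t 11.9 pos [ 0.4793 -0.2531  0.2616] F [ 0.08  0.55 -0.2 ] w 0.064 q [-0.62  0.3  -0.18  1.09 -0.   -0.98]
top lamp 0.86 [258.1 185.9  32.2  30.2] [ 0.5838 -0.0012  0.03  ]
top cap 0.41 [261.5 183.1   9.7  16.1] [ 0.5835 -0.0009  0.08  ]
scene lamp 0.77 [244.5 224.8  26.2  23.9] [ 0.5986 -0.0052  0.03  ]
scene cap 0.71 [246.6 213.6  11.1  16.6] [ 0.5923 -0.0023  0.08  ]
```

View pics/c3.png

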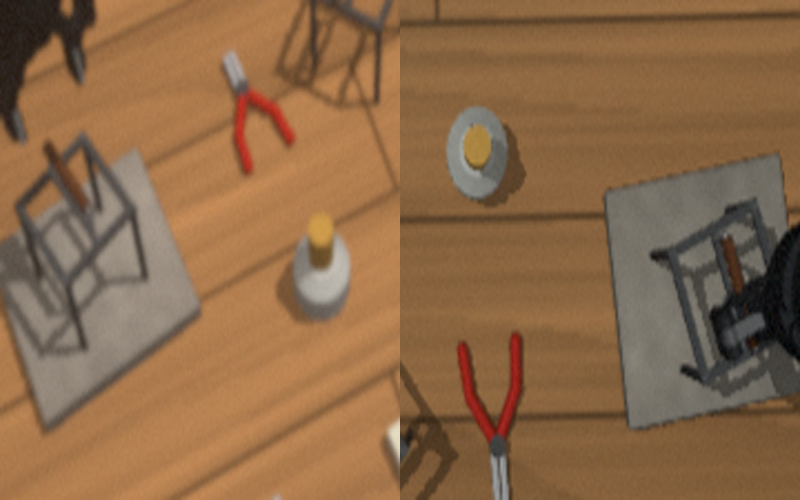

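The stand is upright on the slab, and the lamp still has its cap: cap top at (477,146) in the right half of the crop. Next I measure the cap by colour in both cameras and plan the move over it.

```bash
cat >> h.py <<'E'
def gold(path,x0,x1,y0,y1):
    h=cv2.cvtColor(cv2.imread(path),cv2.COLOR_BGR2HSV)[y0:y1,x0:x1].astype(int)
    m=((h[...,0]>=15)&(h[...,0]<=30)&(h[...,1]>120)&(h[...,2]>120)).astype(np.uint8)
    n,l,st,c=cv2.connectedComponentsWithStats(m);k=1+np.argmax(st[1:,4]);return c[k]+[x0,y0],st[k]
E
python3 - <<'E'
from h import *
for c,p,b in(("top","pics/t3.png",(245,275,170,200)),("scene","pics/s3.png",(232,262,195,235))):
    q,st=gold(p,*b);print(c,q,st,ray(c,*q,.088),ray(c,*q,.075))
plan([.585,-.002,.20],110.5)
E
```

```text
top [259.3826087  183.45217391] [  9   8  12  12 115] [ 5.82959939e-01 -4.47179667e-04  8.80000000e-02] [ 5.84085785e-01 -5.55694251e-04  7.50000000e-02]
scene [243.89855072 208.10869565] [  4   7  16  13 138] [0.58440976 0.00212047 0.088     ] [0.57691476 0.00509942 0.075     ]
tool y at 110.59 toolx [-0.0016  0.0012 -1.    ] turn 0.09 shift mm [ 58.8 196.8 187.9] t 12.2 pos [ 0.478  -0.2522  0.2587] F [ 0.66  0.54 -0.31] w 0.064 q [-0.62  0.3  -0.19  1.09 -0.   -0.98]
```

step_arm --plan '[[[0,0.02,0.019],0,-1],[[0,0.02,0.019],0,-1],[[0,0.02,0.019],0,-1],[[0,0.02,0.019],0,-1],[[0,0.02,0.019],0,-1],[[0,0.02,0.019],0,-1],[[0,0.02,0.019],0,-1],[[0.01,0.02,0.019],0,-1],[[0.02,0.02,0.019],0,-1],[[0.02,0.018,0.017],0,-1],[[0,0,0],0,-1],[[0,0,0],0,-1]]'

```text
time: 13.4
tcp_pos: [0.5842, -0.0008, 0.2088]
ee_rot: [0.695, -0.127, 0.696, 0.127]
ft_force: [-0.1, -0.2, 0.0]
grip_width: 0.0857
```

Run:
```python
from h import *
im=r.camera("wrist");save(im,"pics/w4.png")
s=r.get_state();u,v=proj("wrist",[.584,0,.088]);print(u,v)
q,st=gold("pics/w4.png",int(u)-60,int(u)+60,max(0,int(v)-60),int(v)+60);print(q,st,ray("wrist",*q,.088))
cx=st[0]+st[2]/2
for n in("cap","lamp"):
    for d in r.find_in("wrist",n)[:2]:print(n,round(d["p"],2),np.round(d["box"],1),ray("wrist",*d["box"][:2],.088).round(4))
plan([.584,0,.073],110.5)
```

```text
254.27030523035847 184.19545625993524
[254.76205205 192.83948379] [   0    0  120  120 9376] [0.59142737 0.00327165 0.088     ]
cap 0.61 [251.8 180.7  28.7  39.8] [ 0.5823 -0.0036  0.088 ]
lamp 0.94 [253.6 166.6  62.6  61.1] [ 0.57   -0.0067  0.088 ]
tool y at 110.52 toolx [ 1.e-03 -4.e-04 -1.e+00] turn 0.02 shift mm [137.5   2.4  -0.4] t 13.55 pos [ 0.5851 -0.002   0.2105] F [ 0.31 -0.07 -0.37] w 0.0851 q [-0.13  0.41 -0.15  1.01 -0.   -0.49]
```

View pics/w4.png

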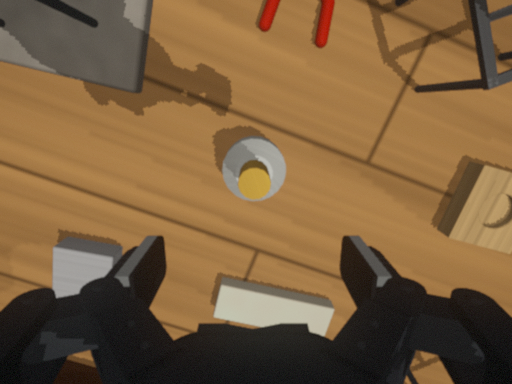

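The wrist view shows the cap top at (254.5,182.5) against a prediction of (254,184), centred between the fingers. The lamp is upright at (254,168).

step_arm --plan '[[[0.02,0.001,-0.001],0,-1],[[0.02,0,0],0,-1],[[0.02,0,0],0,-1],[[0.02,0,0],0,-1],[[0.02,0,0],0,-0.5],[[0.02,0,0],0,-0.3],[[0.01,0,0],0,-0.2],[[0.007,0,0],0,0],[[0,0,0],0,0.1],[[0,0,0],0,0.2],[[0,0,0],0,0.25],[[0,0,0],0,0.3],[[0,0,0],0,0.35],[[0,0,0],0,0.4],[[0,0,0],0,0.5],[[0,0,0],0,0.6],[[0,0,0],0,0.7],[[0,0,0],0,0.7]]' --squeeze 25

```text
time: 15.35
tcp_pos: [0.5843, -0.0006, 0.0738]
ee_rot: [0.696, -0.127, 0.695, 0.126]
ft_force: [0.0, 1.1, 6.0]
grip_width: 0.0296
```

step_arm --plan '[[[0,0,0],0,0.8],[[-0.005,0,0],0,0.8],[[-0.01,0,0],0,0.8],[[-0.01,0,0],0,0.8],[[0,0,0],0,0.8]]'

```text
time: 15.85
tcp_pos: [0.5849, -0.0006, 0.0997]
ee_rot: [0.697, -0.127, 0.695, 0.126]
ft_force: [-0.7, 0.1, 0.0]
grip_width: 0.0295
```

Run:
```python
from h import *
plan([.533,.275,.25],110.5)
a=r.camera("scene");save(cv2.resize(np.ascontiguousarray(a[150:270,180:340]),(800,600)),"pics/s5.png")
```

```text
tool y at 110.59 toolx [ 3.1e-03 -4.0e-04 -1.0e+00] turn 0.09 shift mm [-150.5  276.1   48.3] t 15.85 pos [ 0.5849 -0.0006  0.0997] F [-0.69  0.06  0.01] w 0.0295 q [-0.13  0.52 -0.29  0.76  0.   -0.49]
```

View pics/s5.png

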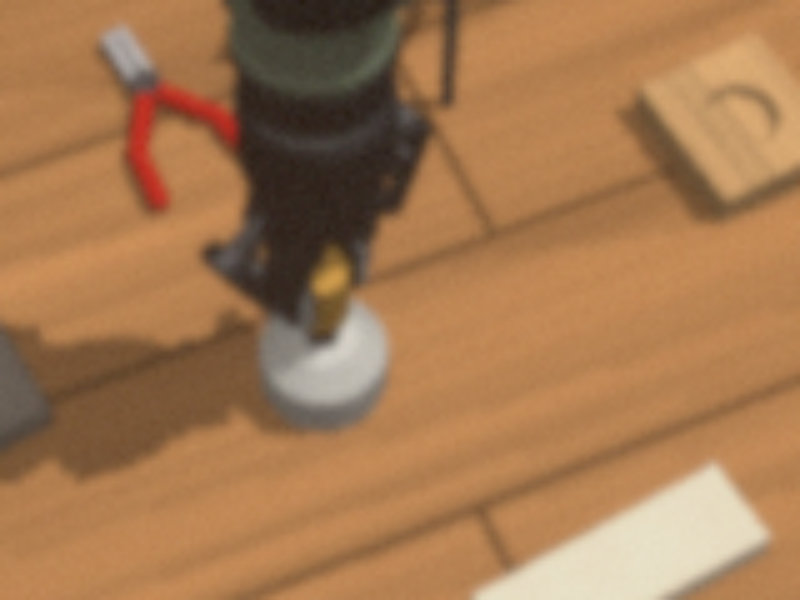

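The cap is lifting: the dark tube shows below it at (320,335) and the lamp stays down. I raise it and carry it to the holder.

step_arm --plan '[[[-0.02,0,0],0,0.8],[[-0.02,0,0],0,0.8],[[-0.02,0,0],0,0.8],[[-0.02,0,0],0,0.8],[[-0.02,0,0],0,0.8],[[-0.02,0,0],0,0.8],[[-0.01,0.01,0.001],0,0.8],[[0,0.022,0.004],0,0.8],[[0,0.022,0.004],0,0.8],[[0,0.022,0.004],0,0.8],[[0,0.022,0.004],0,0.8],[[0,0.022,0.004],0,0.8],[[0,0.022,0.004],0,0.8],[[0,0.022,0.004],0,0.8],[[0,0.022,0.004],0,0.8],[[0,0.022,0.004],0,0.8],[[0,0.022,0.004],0,0.8],[[0,0.022,0.004],0,0.8],[[0,0.022,0.004],0,0.8],[[0,0,0],0,0.8]]'

```text
time: 17.9
tcp_pos: [0.5316, 0.276, 0.2269]
ee_rot: [0.695, -0.127, 0.696, 0.128]
ft_force: [-0.8, -0.1, 0.6]
grip_width: 0.0294
```

step_arm --plan '[[[0,0,0],0,0.8],[[0,0,0],0,0.8]]'

```text
time: 18.1
tcp_pos: [0.5328, 0.2728, 0.2274]
ee_rot: [0.695, -0.126, 0.696, 0.126]
ft_force: [-0.9, -0.2, -0.4]
grip_width: 0.0292
```

Run:
```python
from h import *
im=r.camera("wrist");save(im,"pics/w6.png")
print(proj("wrist",[.533,.275,.024]))
for n in("holder","holder_hole0"):
    for d in r.trace("wrist",n)[:2]:
        ys,xs=np.nonzero(d["region"]);c=max(cv2.findContours(d["region"].astype(np.uint8),0,1)[0],key=cv2.contourArea)
        q=cv2.boxPoints(cv2.minAreaRect(c));P=np.array([ray("wrist",u,v,.024) for u,v in q])
        print(n,round(d["p"],2),np.round(d["box"],1),ray("wrist",xs.mean(),ys.mean(),.024).round(4),P.mean(0).round(4),np.linalg.norm(np.diff(P,axis=0),axis=1).round(4))
t=cv2.imread("pics/t3.png");i=cv2.imread("pics/w6.png")
cv2.imwrite("pics/c6.png",np.hstack([cv2.resize(i,(480,360)),cv2.resize(t[182:232,127:171],(316,360),interpolation=cv2.INTER_CUBIC)]))
plan([.533,.275,.20],110.5)
```

```text
[254.62718184 166.35003459]
holder 0.65 [259.4 165.2  89.5  89.8] [0.5289 0.2776 0.024 ] [0.5311 0.2787 0.024 ] [0.0927 0.0809 0.0945]
tool y at 110.52 toolx [-2.e-04 -2.e-04 -1.e+00] turn 0.02 shift mm [27.7  2.4  0.7] t 18.25 pos [0.5332 0.2725 0.2277] F [-0.23 -0.76 -0.12] w 0.0288 q [ 0.35  0.43 -0.08  1.06 -0.   -0.01]
```

View pics/c6.png

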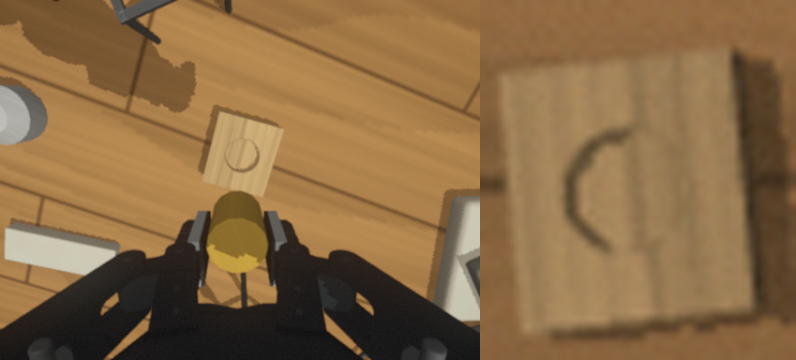

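The wrist half shows the recess at (242,154), which is (258.1,164.8) at full scale, with the cap held upright between the pads. The top half shows the recess at (630,188) and block corners averaging (630,190).

Run:
```python
from h import *
W=ray("wrist",258.1,164.8,.024);T=ray("top",127+150/7.18-.4,182+189/7.2-.4,.024);print(W,T)
for k in range(3):plan([*((W+T)/2)[:2],.06],110.5); r.camera("wrist")
```

```text
[0.53020349 0.27811053 0.024     ] [0.53235966 0.27675707 0.024     ]
tool y at 110.52 toolx [-2.e-04 -2.e-04 -1.e+00] turn 0.02 shift mm [167.7   5.3  -0. ] t 18.25 pos [0.5332 0.2725 0.2277] F [-0.23 -0.76 -0.12] w 0.0288 q [ 0.35  0.43 -0.08  1.06 -0.   -0.01]
tool y at 110.52 toolx [-0.e+00 -1.e-04 -1.e+00] turn 0.02 shift mm [ 1.678e+02  5.300e+00 -1.000e-01] t 18.3 pos [0.5333 0.2725 0.2278] F [-0.49 -0.03 -0.36] w 0.0292 q [ 0.35  0.43 -0.08  1.06 -0.   -0.01]
tool y at 110.53 toolx [ 0.  0. -1.] turn 0.03 shift mm [167.8   5.2  -0.2] t 18.35 pos [0.5333 0.2727 0.2278] F [ 1.07  1.14 -0.3 ] w 0.0293 q [ 0.35  0.43 -0.08  1.06  0.   -0.01]
```

step_arm --plan '[[[0,0.005,0.0005],0,0.8],[[0.02,0,0],0,0.8],[[0.02,0,0],0,0.8],[[0.02,0,0],0,0.8],[[0.02,0,0],0,0.8],[[0.02,0,0],0,0.8],[[0.02,0,0],0,0.8],[[0.02,0,0],0,0.8],[[0.02,0,0],0,0.8],[[0.01,0,0],0,0.8],[[0,0,0],0,0.8],[[0,0,0],0,0.8]]'

```text
time: 19.6
tcp_pos: [0.5322, 0.2783, 0.0583]
ee_rot: [0.696, -0.126, 0.696, 0.126]
ft_force: [0.4, 1.3, -0.8]
grip_width: 0.0289
```

Run:
```python
from h import *
a=r.camera("scene");w=r.camera("wrist")
plan([.5313,.2774,.042],110.5)
f=lambda x:cv2.resize(np.ascontiguousarray(x),(400,400),interpolation=cv2.INTER_CUBIC)
save(a,"pics/s7.png");save(np.hstack([f(a[145:205,300:360]),f(w[130:290,175:335])]),"pics/c7.png")
s=r.get_state()["tcp_pos"]
for z in(.024,.030,.070):print(z,[(proj("scene",[*p,z])-[300,145])*6.67 for p in((s[0],s[1]),(.5313,.2774))],((proj("wrist",[.5313,.2774,z])-[175,130])*2.5))
```

```text
tool y at 110.59 toolx [ 1.9e-03  7.0e-04 -1.0e+00] turn 0.09 shift mm [17.  -0.5 -1.8] t 19.7 pos [0.5327 0.2785 0.059 ] F [ 0.61 -0.08 -0.64] w 0.0291 q [ 0.36  0.59 -0.28  0.7   0.   -0.  ]
0.024 [array([180.39572727, 183.86876937]), array([176.46148238, 182.21910212])] [190.92295448 222.52858908]
0.03 [array([182.22936967, 175.50569032]), array([178.27997344, 173.85296544])] [190.78092697 232.16096488]
0.07 [array([194.80763576, 118.13734326]), array([190.75417576, 116.46424134])] [189.52763442 317.15988254]
```

View pics/c7.png

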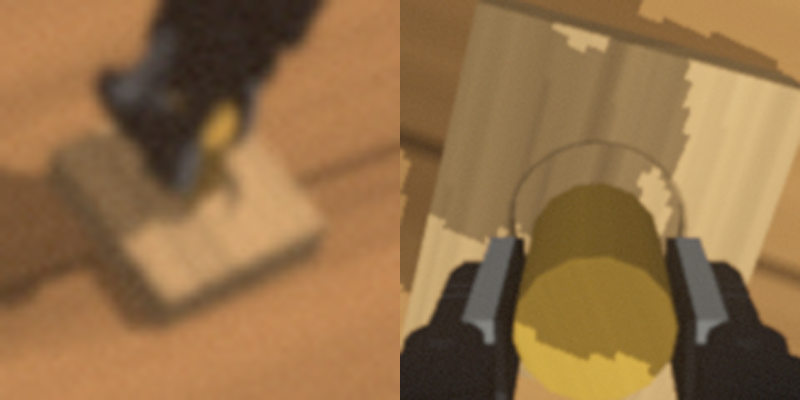

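In the wrist half, the recess circle is centred near (598,227). The cap rim is centred near (598,247), against about (598,242) expected at rim height, so it is roughly 1 mm too far out. I correct −1 mm along z and lower slowly.

step_arm --plan '[[[0,0,-0.001],0,0.8],[[0.004,0,0],0,0.8],[[0.004,0,0],0,0.8],[[0.003,0,0],0,0.8],[[0.002,0,0],0,0.8],[[0,0,0],0,0.8]]'

```text
time: 20.3
tcp_pos: [0.5305, 0.2776, 0.0442]
ee_rot: [0.695, -0.126, 0.696, 0.126]
ft_force: [-0.9, -0.0, -0.7]
grip_width: 0.0294
```

step_arm --plan '[[[0.001,0,0],0,0.8],[[0.001,0,0],0,0.8],[[0,0,0],0,0.8]]'

```text
time: 20.6
tcp_pos: [0.5308, 0.2777, 0.0427]
ee_rot: [0.696, -0.126, 0.696, 0.126]
ft_force: [0.1, 0.7, -0.8]
grip_width: 0.0292
```

step_arm --plan '[[[0.001,0,0],0,0.8],[[0,0,0],0,0.8]]'

```text
time: 20.8
tcp_pos: [0.531, 0.2778, 0.0419]
ee_rot: [0.696, -0.126, 0.696, 0.126]
ft_force: [0.1, -0.4, 0.5]
grip_width: 0.0294
```

step_arm --plan '[[[0.0007,0,0],0,0.8],[[0,0,0],0,0.8]]'

```text
time: 21.0
tcp_pos: [0.531, 0.2778, 0.0419]
ee_rot: [0.696, -0.126, 0.696, 0.126]
ft_force: [-1.2, -1.0, 6.2]
grip_width: 0.0291
```

step_arm --plan '[[[0.0005,0,0],0,0.8],[[0,0,0],0,0.8]]'

```text
time: 21.2
tcp_pos: [0.5311, 0.2778, 0.0419]
ee_rot: [0.696, -0.126, 0.695, 0.126]
ft_force: [-2.3, -1.1, 9.6]
grip_width: 0.0295
```

The cap is seated on the recess floor, with contact at TCP z 0.042 as predicted. I release slowly and retreat.

step_arm --plan '[[[-0.0005,0,0],0,0.8],[[0,0,0],0,0.3],[[0,0,0],0,0.2],[[0,0,0],0,0.1],[[0,0,0],0,0],[[0,0,0],0,-0.2],[[0,0,0],0,-0.4],[[0,0,0],0,-0.4],[[0,0,0],0,-0.4]]'

```text
time: 22.1
tcp_pos: [0.5309, 0.2778, 0.041]
ee_rot: [0.696, -0.126, 0.696, 0.126]
ft_force: [-0.7, 0.0, -0.7]
grip_width: 0.0599
```

step_arm --plan '[[[-0.01,0,0],0,-0.4],[[-0.02,0,0],0,-0.4],[[-0.02,0,0],0,-0.4],[[-0.03,0,0],0,-0.4],[[-0.03,0,0],0,-0.4],[[-0.03,0,0],0,-0.4],[[-0.03,0,0],0,-0.4],[[0,0.03,0],0,-0.4],[[0,0.04,0],0,-0.4],[[0,0.04,0],0,-0.4],[[0,0.04,0],0,-0.4],[[0,0.02,0],0,-0.4],[[0,0,0],0,-0.4],[[0,0,0],0,-0.4]]'

```text
time: 23.5
tcp_pos: [0.4709, 0.4369, 0.2115]
ee_rot: [0.696, -0.127, 0.696, 0.126]
ft_force: [0.2, -0.7, 0.3]
grip_width: 0.06
```

Run:
```python
from h import *
a=r.camera("scene");t=r.camera("top")
plan([.5313,.2774,.042],110.5)
f=lambda x,w:cv2.resize(np.ascontiguousarray(x),(w,400),interpolation=cv2.INTER_CUBIC)
save(np.vstack([cv2.resize(np.ascontiguousarray(a[130:290,95:375]),(525,300)),cv2.resize(np.ascontiguousarray(t[100:290,110:420]),(525,300))]),"pics/c8.png")
```

```text
tool y at 110.53 toolx [ 2.e-04 -3.e-04 -1.e+00] turn 0.03 shift mm [ 169.5 -169.4    0.5] t 23.6 pos [0.4715 0.436  0.2114] F [-0.61 -0.44 -0.42] w 0.0596 q [ 0.63  0.52  0.02  1.08 -0.    0.27]
```

View pics/c8.png

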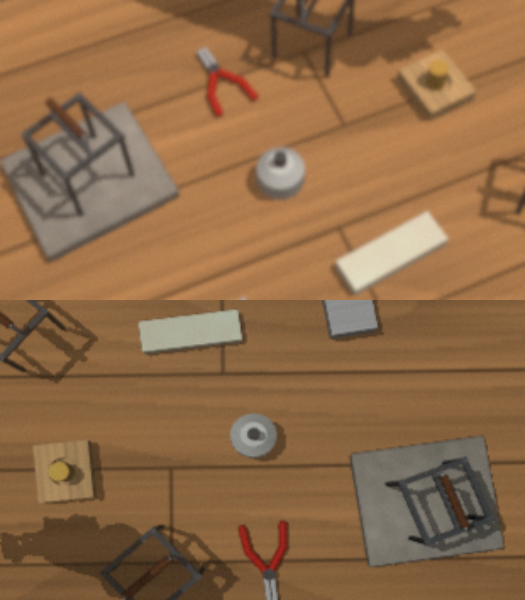

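All goals show in the picture: the stand is upright on the slab, the cap sits centred in the block's recess, and the lamp is upright with its tube exposed at (254,434). The tools are untouched. I'm handing the job in.

```bash
python3 -c "
from rig import r
print(r.finish_job())"
```

```text
the job is handed in; nothing more can be done
None
```

The job is done and handed in, at about 23.6 s of the 58 s allowed.

- **Stand:** I took the right-most of the three stands, the one over the lamp. I lifted it about 125 mm straight up, lowered it onto the slab until it touched, and then let go.
- **Cap:** I lifted it straight off the lamp and lowered it, mouth down, into the recess. It touched the floor at the predicted height, with a press of about 10 N, and I opened the jaws there.

**Last checks:** the final scene and top pictures, taken with the gripper clear, show:
- The stand is upright, with the feet that can be seen inside the slab's edges.
- The cap is upright in the recess.
- The lamp is upright in its place with its tube bare.
- The pliers and whetstone look as they did at the start. The bench block is only partly in the final crop, and it also looks the same.

**Disagreements:**
- The cameras differed by 2–3 mm on the handle and recess positions. For the recess I settled it with a close wrist-camera look and a 1 mm correction.
- My carry to the slab overshot by about 15–20 mm, and I corrected this before lowering the stand.
- A colour measurement of the cap in one wrist picture failed because it picked up the table wood. I read the cap's position from the picture instead.

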